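# Push a parts bin home down its rack lane

### The job

Only pushing gently with the fingers, never gripping, line up the blue parts bin on the rack's grey deck and slide it down the lane between the two aluminium guide rails until it sits squarely right up against the yellow back stop. Neither the bin nor the robot may touch a guide rail, and the bin must stay flat on the deck with its bearing inside: do not lift it. Leave the spark plugs, piston and grease pot beside the rack alone, and finish with the fingers clear.

Things in the scene. Friction and masses are not known exactly. Their poses are not given: they have to be found in the camera images.
- rack: Fixed rack on the bench, place and yaw vary. Grey deck 340 x 160 x 6 mm; origin at the centre of its underside, +x along the lane to the back stop, z up. Open apron x -170 to -20 mm; guide rails x -20 to 150, lane 114 mm wide centred on y = 0. Yellow stop: near face x = 150, 138 mm wide, top 40 mm above the bench. Bin is home with its centre at x = 95 (either way round).
- rail_left: Fixed aluminium guide rail, 10 mm wide, 22 mm high above the deck (top 28 mm above the bench), along the rack's x from -20 to 150 mm, centred on rack y = +62 mm. Origin on its underside at rack x = 0; axes as the rack's. Must not be touched.
- rail_right: The other guide rail, the same, at rack y = -62 mm. Must not be touched.
- bin: Open blue plastic bin, 110 long (x) x 90 wide (y) x 50 mm high, walls and floor 3 mm, upright flat sides, about 0.25 kg, loose. Origin at the centre of its underside, z up. Starts on the apron near rack x = -98 mm, up to 25 mm off the lane's centreline and 0.2 rad askew. Fits the lane with 12 mm to spare each side; slides with ordinary friction.
- ball_bearing: Steel ball bearing, 47 mm across, 14 mm high, 0.11 kg, lying loose on the floor of the bin, where it can slide about. Origin at the centre of its underside.
- spark_plug_1: Spark plug 70 mm long, 18 mm high, lying loose on the bench on the rack's -y side beside the apron, its nearest end 135 mm or more from the lane's centreline. Bystander.
- spark_plug_2: A second spark plug, the same, on the rack's +y side, 115 mm or more from the centreline. Bystander.
- piston: Grey piston 67 x 64 x 51 mm, standing loose on the bench on the rack's +y side beside the rails, its centre about 155 mm from the lane's centreline; origin at the centre of its underside. Bystander.
- grease_pot: Yellow pot with red cap, 40 mm across, 38 mm high, standing loose on the bench on the rack's -y side, about 145 mm from the lane's centreline; origin at the centre of its underside. Bystander.
Things that resemble listed ones, but are neither listed nor needed, are in the scene too. Several things have the shape of the ball_bearing; the one meant has the colours described above.

How it is judged:
At the end, for the whole second after the job is handed in: The bin lies flat and at rest in the lane, within 6 mm of touching the back stop along the lane, within 11 mm of the lane's centreline and 0.1 rad of its direction, clear of both rails, with the bearing still inside it (x of bin in the frame of rack between 0.089 and 0.099 m and y of bin in the frame of rack between -0.0115 and 0.0115 m and angle between the x axis of bin and the x axis of rack, either way round below 0.1 rad and angle between bin's own z axis and vertical below 0.05 rad and height (world z) of bin below 0.01 m and linear speed of bin below 0.01 m/s and x of ball_bearing in the frame of bin between -0.05 and 0.05 m and y of ball_bearing in the frame of bin between -0.04 and 0.04 m and z of ball_bearing in the frame of bin below 0.03 m).
It fails at once if the bin or the robot touched a guide rail (contact force between any of bin, the fingers, the arm and rail_left above 0.3 N or contact force between any of bin, the fingers, the arm and rail_right above 0.3 N).
It fails at once if the bin was lifted or tipped (height (world z) of bin above 0.014 m or angle between bin's own z axis and vertical above 0.15 rad).
It fails at once if the bin was gripped or rammed (over 30 N from the fingers) (contact force between the fingers and bin above 30 N).
It fails at once if the bearing was taken out of the bin (not (x of ball_bearing in the frame of bin between -0.05 and 0.05 m and y of ball_bearing in the frame of bin between -0.04 and 0.04 m and z of ball_bearing in the frame of bin below 0.03 m)).
It fails at once if a bystander was disturbed (distance of any of spark_plug_1, spark_plug_2, piston, grease_pot from where it was at the start of the episode above 0.015 m).
It also fails if it takes over 72 s, if anything falls off the work surface, if the arm or the gripper's body presses on something with over 40 N, if the wrist force passes 120 N, or if a joint passes its speed limit or range.

### The arm

A 7-joint arm with a two-finger parallel gripper is mounted at the origin on a cart in front of the work surface, level with it; the furniture and walls round the work are solid. World frame = base frame: x ahead of the robot, y to its left, z up, the work surface at z = 0. Lengths are in m, angles in rad, forces in N, time in s.
With the tool pointing down it reaches from about 0.4 to 0.9 m from the base axis. Payload 5.5 kg.
Tool frame: the origin (TCP) lies at the very end of the fingers, on their centre line; the grasp point (between the pads) lies 19 mm behind it; z points along the fingers, y is the line along which they close (so a half turn about z gives the same grasp; the last joint's range is limited). The gripper opens to 92 mm and grips with 3 to 60 N. Pads are 19 mm wide; open, the fingers measure 130 mm over their backs; the gripper's body (75 mm by 190 mm) begins 47 mm behind the grasp point.
Start: joints at [-0.852, 0.501, -0.427, 1.55, 0.221, 1.138, -0.21], TCP at [0.286, 0.584, 0.227] pointing down, gripper open.
Joint ranges: [-2.88, 2.88], [-0.31, 2.03], [-1.54, 1.56], [0.2, 2.42], [-1.41, 4.55], [0.19, 2.02], [-2.57, 2.57]. Speed limits (rad/s): [2.57, 2.57, 3.14, 3.14, 3.14, 3.14, 3.14].

### API

Orientations are given as a unit quaternion [w, x, y, z].
In Python, from bench import arm gives the robot as it stands. The module is installed in compiled form; this text tells all that it offers.
- The arm moves only by the tool step_arm, never from a script. Its argument "plan" is a list of rows, each an object with "dr": the turn, a rotation vector about the tool's x, y, z in degrees, a list of three; "delta_pos": the shift along the tool's x, y, z in mm, a list of three; "claw": the finger opening in mm, from 0 to 91.8. A call has 1 to 20 rows; each row shifts and turns the commanded pose from where the row before left it, along the tool's axes as they then stand; what a row does not reach is not made up. A row lasts 1/8 s, in which the tool goes at most 62.5 mm and 10.7 degrees, less where a joint would pass 70% of its speed; a pose out of reach is approached as far as the arm can. A call with a gripper value outside its range is refused whole. The fingers move at their own pace and stop on an object; "squeeze" is the grip in N (left out, the last holds). Time passes only in rows, so rows that do not move let the fingers close. It gives the time, the measured TCP pose, the force, the opening and the grip force at its end, in the units of the state.
- arm.get_state(): the state, without advancing time (a new reading comes with each control period).
- arm.read_camera(name): name is "side" or "top" or "wrist"; returns the picture (420x560x3 uint8, red, green, blue); there is no depth.
- arm.get_calibration(name): a dict with "fx", "fy", "cx", "cy" (pixels), "R" (3x3) and "t" (3): a world point X has camera coordinates R X + t; the wrist camera has in their place "hand_eye" (4x4, takes a point from camera to tool coordinates, whose origin is the TCP and whose axes are the flange's). Camera axes: x right, y down, z forward; pixel columns grow to the right and rows downward; lengths in m; the calibration is good to about 2 mm. A picture is of the moment at which its call begins: read the wrist's pose just before it. get_calibration takes no time and is no camera call.
- arm.close_job(): hands the job in; it is judged then, once.
The state is a dict: "clock": time; "joint_positions": joint angles; "dq": joint speeds; "joint_torque": joint torques, N m; "position": TCP position; "orientation": TCP orientation; "force": force on the tool from outside, world axes, zero at the start; "wrist_torque": the same for the moment, N m; "width": opening from 0.0 (shut) to 1.0 (fully open); "finger_force": force on a finger pad.
Only numpy, scipy, OpenCV 4.12 (cv2) and the standard library are available. Lean on these libraries where they do the work, as an engineer would, in place of code of your own. Each camera call takes 0.05 s, during which the arm holds its last target. There are 200 camera calls.

## Working session

There is one attempt and no reset: what is moved stays moved. The work goes in short steps, Python scripts to look and compute and a tool call to move; the robot and the scene stay as the last step left them, time stands still between calls to the robot, and variables do not carry over. Pictures are saved under pics/ and viewed, at most 10 in all, crops included, and the job is handed in when it is done.

Besides the shell and the picture viewer there is one more tool, called after ">>>" as name([rows], argument=value, ...), one row to a line, values as JSON. step_arm: Moves the arm, as the interface text tells. Its arguments: {"type":"object","properties":{"plan":{"type":"array"},"squeeze":{"type":"number"}},"required":["plan"]}

```bash
mkdir -p pics; python3 - <<'E'
from bench import arm
import cv2
s=arm.get_state();print(s)
for n in("top","side"):
    im=arm.read_camera(n);cv2.imwrite(f"pics/{n}0.png",im[:,:,::-1]);print(n,arm.get_calibration(n))
print(arm.get_calibration("wrist"))
E
```

```text
{'clock': 0.0, 'joint_positions': array([-0.85180001,  0.50181112, -0.42677575,  1.55147502,  0.22083919,
        1.13828168, -0.21027616]), 'dq': array([ 0.00012406, -0.00072618, -0.00010973, -0.00078941,  0.001122  ,
        0.00161606,  0.00122519]), 'joint_torque': array([ 6.57673045e-04, -5.66606104e+01, -5.81520349e+00, -2.79107541e+01,
       -6.84107817e-02,  3.14593292e-02,  1.94213512e-04]), 'position': array([0.28586459, 0.58298131, 0.22568961]), 'orientation': array([-2.23643346e-04,  2.25888261e-01,  9.74152749e-01, -9.29834066e-04]), 'force': array([-0.76673804,  0.66162844,  0.52182859]), 'wrist_torque': array([-0.02962794,  0.04870479,  0.01526151]), 'finger_force': 0.0, 'width': 0.9948170984041333}
top {'fx': 544.5744773522393, 'fy': 544.5744773522393, 'cx': 269.54808947701963, 'cy': 206.1589389585655, 'R': array([[ 0.02402795, -0.99968388, -0.00740213],
       [-0.98317486, -0.02228871, -0.18130198],
       [ 0.18107968,  0.0116339 , -0.98339961]]), 't': array([0.00436078, 0.55616584, 1.15227076])}
side {'fx': 521.8110914592147, 'fy': 521.8110914592147, 'cx': 283.5576084441887, 'cy': 208.83610199602495, 'R': array([[-9.94525157e-01, -1.04495130e-01, -6.93039551e-04],
       [-6.43214170e-02,  6.17374558e-01, -7.84035338e-01],
       [ 8.23557398e-02, -7.79698290e-01, -6.20715803e-01]]), 't': array([0.57066715, 0.04866768, 0.92871935])}
{'fx': 295.9185965378193, 'fy': 295.9185965378193, 'cx': 283.4779741328901, 'cy': 206.22059124195872, 'hand_eye': array([[-1.88858410e-05, -9.56315242e-01, -2.92337405e-01,
         7.86968571e-02],
       [ 9.99999762e-01,  1.83431404e-04, -6.64656935e-04,
        -2.32284083e-04],
       [ 6.89245418e-04, -2.92337348e-01,  9.56315011e-01,
        -1.57296678e-01],
       [ 0.00000000e+00,  0.00000000e+00,  0.00000000e+00,
         1.00000000e+00]])}
```

View pics/top0.png

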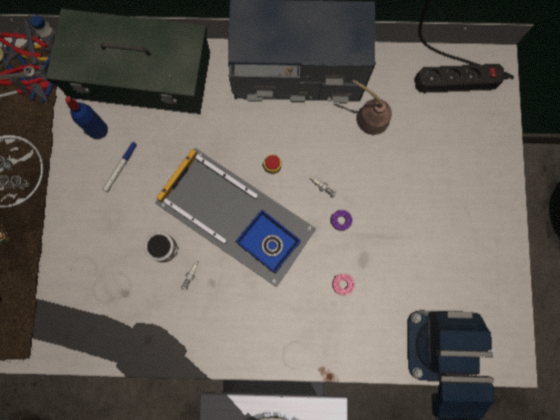

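View pics/side0.png

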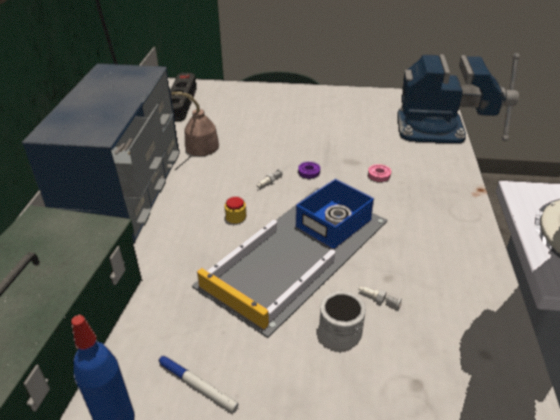

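Top view: the rack has its yellow stop at about (178,177) and its rails as white bars. The blue bin is at (268,241). Three ring shapes are candidates: purple (341,220), pink (343,284), and the steel one inside the bin (272,245). The steel one matches the description and is in the bin. The side view agrees: bin at (335,212), stop at (232,298).

```bash
cat > h.py <<'E'
import numpy as np,cv2
from scipy.spatial.transform import Rotation as Ro
from bench import arm
def cam(name):
    s=arm.get_state(); im=arm.read_camera(name); c=arm.get_calibration(name)
    if name=="wrist":
        T=np.eye(4);T[:3,:3]=Ro.from_quat(s["orientation"],scalar_first=True).as_matrix();T[:3,3]=s["position"]
        M=T@c["hand_eye"]; Rw,C=M[:3,:3],M[:3,3]
    else: Rw=c["R"].T; C=-Rw@c["t"]
    return im,c,Rw,C
def cast(px,z,k):
    _,c,Rw,C=k; px=np.atleast_2d(px).astype(float)
    d=np.c_[(px[:,0]-c["cx"])/c["fx"],(px[:,1]-c["cy"])/c["fy"],np.ones(len(px))]@Rw.T
    return (C+d*((z-C[2])/d[:,2])[:,None])[:,:2]
def mask(im,lo,hi):
    return cv2.inRange(cv2.cvtColor(im,cv2.COLOR_RGB2HSV),lo,hi)
def blobs(m,amin):
    cs,_=cv2.findContours(m,cv2.RETR_EXTERNAL,cv2.CHAIN_APPROX_NONE)
    return sorted([c[:,0] for c in cs if cv2.contourArea(c)>amin],key=lambda c:-cv2.contourArea(c))
def rect(p):
    (x,y),(w,h),a=cv2.minAreaRect((p*1000).astype(np.float32))
    if w<h:w,h,a=h,w,a+90
    return np.round([x,y,w,h,a],1)   # mm, deg; angle of the long side
E
python3 - <<'E'
from h import *
for n in("top","side"):
    k=cam(n);im=k[0]
    print(n)
    for nm,lo,hi,z in(("yellow",(15,130,90),(32,255,255),.04),("blue",(105,130,40),(128,255,255),.056),("white",(0,0,190),(179,60,255),.028),("deck",(0,0,60),(179,50,125),.006)):
        for c in blobs(mask(im,lo,hi),60)[:8]:
            print(nm,c.mean(0).round(),len(c),rect(cast(c,z,k)))
E
```

```text
top
yellow [176. 174.] 111 [626.5 229.8 136.9  12.7 146.9]
blue [268. 241.] 139 [478.5  19.4 108.8  90.   52.6]
blue [ 88. 121.] 102 [741.8 432.8  91.9  43.3  42.9]
blue [36. 21.] 29 [987.1 576.8  24.4  24.   30.6]
white [291. 406.] 259 [128.6 -30.1 243.1  43.   90.1]
deck [232. 207.] 493 [540.5  97.8 340.2 160.6  57.1]
deck [330.  73.] 3426 [ 864.4  -64.6 1095.6  444.1   81.4]
deck [311. 367.] 2462 [ 220.   -16.5 1107.4  250.8   89. ]
deck [141.  59.] 579 [921.8 336.3 276.9 153.9  83.6]
deck [158. 246.] 65 [467.4 267.8  52.4  52.   47.5]
deck [ 23. 164.] 275 [639.1 597.9 173.8 100.2   6.5]
deck [65. 71.] 114 [884.1 522.5  77.6  41.1  91.2]
deck [ 69. 364.] 508 [215.8 457.3 275.9  79.5  88.3]
side
yellow [233. 297.] 178 [625.6 244.2 151.7  29.4 146.9]
yellow [235. 213.] 69 [654.4  50.7  53.2  34.3 102.3]
blue [334. 213.] 191 [482.3  48.7 148.4 116.9  53.1]
blue [102. 385.] 210 [754.1 414.7 126.8  50.  124.2]
blue [172. 366.] 55 [674.5 381.1  39.   10.9 152.5]
white [302. 247.] 1474 [502.6 -56.  947.3 645.5  95.5]
white [537. 216.] 348 [108.8   5.2 241.2 113.   89.9]
white [548. 408.] 88 [209.1 368.8  48.4  26.2  75.2]
white [ 77. 410.] 81 [779.4 429.5  34.8  33.7  96. ]
deck [455. 172.] 2182 [ 225.5 -478.4 1700.9 1295.5   95.9]
deck [ 99. 207.] 1662 [1002.6 -171.7 1221.1  357.7   97.1]
deck [339. 332.] 135 [464.9 268.   64.8  64.4 175.4]
deck [343. 308.] 88 [460.7 219.   52.9  52.7  39. ]
deck [ 36. 387.] 98 [859.6 395.8  71.6  28.  123.6]
deck [248. 251.] 160 [617.6 107.  161.1  25.2  56.9]
deck [302. 289.] 160 [521.2 182.  179.5  14.3  56.7]
deck [288. 291.] 458 [541.5 103.5 338.  157.9  57.1]
```

```bash
cat >> h.py <<'E'
RC=np.array([.5405,.0978]);RA=np.radians(57.1)
RR=np.array([[np.cos(RA),-np.sin(RA)],[np.sin(RA),np.cos(RA)]])
def to_rack(p): return (np.atleast_2d(p)-RC)@RR
def delta(x,y,z,ang):
    """rack x,y (mm), world z (mm), tool-y angle in rack frame (deg) -> turn (rotvec deg, tool), then shift in the turned tool frame (mm)"""
    s=arm.get_state();R0=Ro.from_quat(s["orientation"],scalar_first=True)
    a=RA+np.radians(ang);Y=np.array([np.cos(a),np.sin(a),0]);Z=np.array([0,0,-1.]);
    R1=Ro.from_matrix(np.c_[np.cross(Y,Z),Y,Z])
    p=np.r_[RC+RR@np.array([x,y])/1000,z/1000]
    d=p-s["position"]
    print("t",round(s["clock"],2),"now rack",(to_rack(s["position"][:2])*1000).round(1),"z",(s["position"][2]*1000).round(1),"F",s["force"].round(1))
    print("turn",(R0.inv()*R1).as_rotvec(degrees=True).round(2),"shift",(R1.inv().apply(d)*1000).round(1))
E
python3 - <<'E'
from h import *
print(to_rack([.4785,.0194])*1000)
k=cam("top")
for n,p,z in(("plug2",(190,275),.01),("piston",(160,247),.05),("pot",(272,163),.038),("plug1",(322,187),.01)): print(n,to_rack(cast(p,z,k))*1000)
delta(-100,82,160,0)
E
```

```text
[[-99.50301328   9.47155473]]
plug2 [[  4.27864703 166.61455315]]
piston [[ 87.72469071 152.66034364]]
pot [[  -6.34508814 -143.85593261]]
plug1 [[-129.19532016 -167.47602165]]
t 0.25 now rack [[269.4 477.4]] z 226.2 F [-0.1  0.7 -0.9]
turn [-0.05 -0.    6.79] shift [-395.4 -369.4   66.2]
```

>>> step_arm([
  {"dr": [0,0,6.8],"delta_pos": [0,0,0],"claw": 60},
  {"dr": [0,0,0],"delta_pos": [-40,-37,0],"claw": 60},
  {"dr": [0,0,0],"delta_pos": [-40,-37,0],"claw": 60},
  {"dr": [0,0,0],"delta_pos": [-40,-37,0],"claw": 60},
  {"dr": [0,0,0],"delta_pos": [-40,-37,6],"claw": 60},
  {"dr": [0,0,0],"delta_pos": [-40,-37,10],"claw": 60},
  {"dr": [0,0,0],"delta_pos": [-40,-37,10],"claw": 60},
  {"dr": [0,0,0],"delta_pos": [-40,-37,10],"claw": 60},
  {"dr": [0,0,0],"delta_pos": [-40,-37,10],"claw": 60},
  {"dr": [0,0,0],"delta_pos": [-40,-37,10],"claw": 60},
  {"dr": [0,0,0],"delta_pos": [-35,-36,10],"claw": 60},
  {"dr": [0,0,0],"delta_pos": [0,0,0],"claw": 60},
  {"dr": [0,0,0],"delta_pos": [0,0,0],"claw": 60},
])

```text
clock: 1.88
position: [0.4172, 0.0597, 0.1608]
orientation: [-0.0, 0.283, 0.959, 0.0]
force: [-0.5, 0.7, -0.2]
width: 0.653
finger_force: 0.0
```

```bash
python3 - <<'E'
from h import *
k=cam("wrist");im=k[0]
cv2.imwrite("pics/w1.png",im[:,:,::-1])
for c in blobs(mask(im,(105,130,40),(128,255,255)),300)[:4]:
    r=rect(cast(c,.056,k));print(c.mean(0),r,to_rack(r[:2]/1000)*1000,r[4]-57.1)
delta(-100,82,22,0);print(arm.get_state()["width"])
E
```

```text
[284.43373494 250.55421687] [458.6  34.6 106.2  70.8  53. ] [[-97.54996289  34.43624167]] -4.100000000000001
[282.85909091 311.31818182] [514.   -6.2 108.2  11.   57.1] [[-101.71458884  -34.24021638]] 0.0
t 1.93 now rack [[-98.4  83.1]] z 160.9 F [0.7 0.3 0.2]
turn [0.04 0.   0.06] shift [ -1.1  -1.6 138.9]
0.6542080925799255
```

View pics/w1.png

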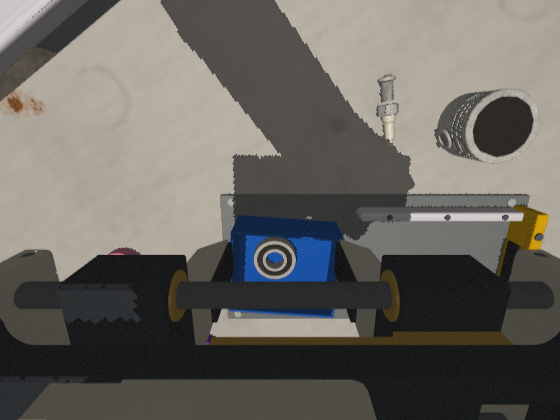

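>>> step_arm([
  {"dr": [0,0,0],"delta_pos": [0,0,50],"claw": 60},
  {"dr": [0,0,0],"delta_pos": [0,0,50],"claw": 60},
  {"dr": [0,0,0],"delta_pos": [0,-1,30],"claw": 60},
  {"dr": [0,0,0],"delta_pos": [0,-1,8],"claw": 60},
  {"dr": [0,0,0],"delta_pos": [-4,0,0],"claw": 60},
  {"dr": [0,0,0],"delta_pos": [-4,0,0],"claw": 60},
  {"dr": [0,0,0],"delta_pos": [-4,0,0],"claw": 60},
  {"dr": [0,0,0],"delta_pos": [-3,0,0],"claw": 60},
  {"dr": [0,0,0],"delta_pos": [-3,0,0],"claw": 60},
  {"dr": [0,0,0],"delta_pos": [-3,0,0],"claw": 60},
  {"dr": [0,0,0],"delta_pos": [-2,0,0],"claw": 60},
  {"dr": [0,0,0],"delta_pos": [-2,0,0],"claw": 60},
  {"dr": [0,0,0],"delta_pos": [0,0,0],"claw": 60},
])

```text
clock: 3.55
position: [0.4377, 0.0439, 0.0227]
orientation: [0.0, 0.283, 0.959, 0.0]
force: [-1.3, 0.4, -1.1]
width: 0.655
finger_force: 0.3
```

```bash
python3 - <<'E'
from h import *
k=cam("top");im=k[0]
cv2.imwrite("pics/t2.png",cv2.resize(im[150:320,150:390,::-1],None,fx=3,fy=3))
for c in blobs(mask(im,(105,130,40),(128,255,255)),60)[:2]:
    r=rect(cast(c,.056,k));print(c.mean(0),r,to_rack(r[:2]/1000)*1000,r[4]-57.1)
delta(-100,54.5,22,0)
E
```

```text
[ 89.71962617 121.56074766] [741.3 432.2  93.4  43.3  43.1] [[389.83831225  13.04186726]] -14.0
[288.07142857 235.96428571] [488.7 -31.1  75.5  36.2  10.5] [[-136.36343705  -26.52287762]] -46.6
t 3.6 now rack [[-101.    57.1]] z 22.8 F [ 0.1 -0.1 -0.1]
turn [ 0.04  0.05 -0.01] shift [-2.6  1.   0.8]
```

View pics/t2.png

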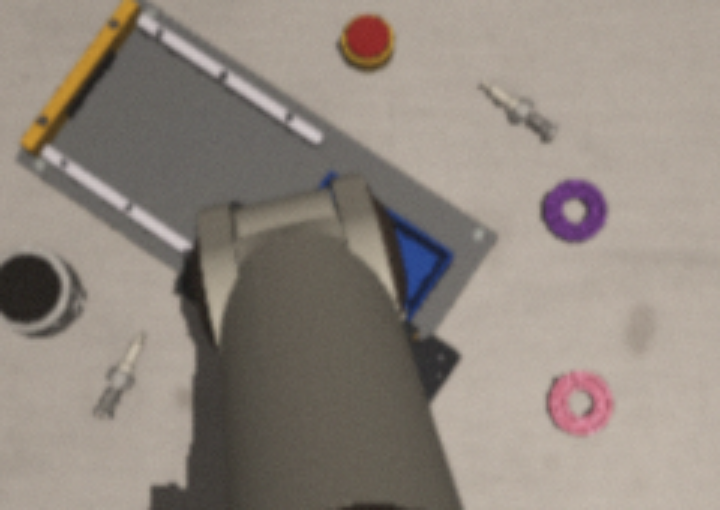

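The gripper hides the bin in the top view (blue is visible only at about (420,270) in the crop). I'll finish the push, back off, and turn behind the bin so I can measure.

>>> step_arm([
  {"dr": [0,0,0],"delta_pos": [-2,0,0],"claw": 60},
  {"dr": [0,0,0],"delta_pos": [0,0,0],"claw": 60},
  {"dr": [0,0,0],"delta_pos": [8,0,0],"claw": 60},
  {"dr": [0,0,0],"delta_pos": [17,0,0],"claw": 60},
  {"dr": [0,0,0],"delta_pos": [0,0,-50],"claw": 40},
  {"dr": [0,0,0],"delta_pos": [0,0,-50],"claw": 40},
  {"dr": [0,0,0],"delta_pos": [0,-50,-20],"claw": 40},
  {"dr": [0,0,0],"delta_pos": [0,-50,0],"claw": 40},
  {"dr": [0,0,-10],"delta_pos": [0,0,0],"claw": 40},
  {"dr": [0,0,-10],"delta_pos": [0,0,0],"claw": 40},
  {"dr": [0,0,-10],"delta_pos": [0,0,0],"claw": 40},
  {"dr": [0,0,-10],"delta_pos": [0,0,0],"claw": 40},
  {"dr": [0,0,-10],"delta_pos": [0,0,0],"claw": 40},
  {"dr": [0,0,-10],"delta_pos": [0,0,0],"claw": 40},
  {"dr": [0,0,-10],"delta_pos": [0,0,0],"claw": 40},
  {"dr": [0,0,-10],"delta_pos": [0,0,0],"claw": 40},
  {"dr": [0,0,-10],"delta_pos": [0,0,0],"claw": 40},
  {"dr": [0,0,0],"delta_pos": [0,0,0],"claw": 40},
])

```text
clock: 5.85
position: [0.3627, -0.027, 0.1425]
orientation: [-0.0, -0.477, 0.879, 0.0]
force: [0.0, -0.0, -0.0]
width: 0.439
finger_force: 0.0
```

```bash
python3 - <<'E'
from h import *
for n in("side","top"):
    k=cam(n);im=k[0]
    cv2.imwrite(f"pics/{n}3.png",im[:,:,::-1])
    for c in blobs(mask(im,(105,130,40),(128,255,255)),60)[:2]:
        r=rect(cast(c,.056,k));print(n,c.mean(0),r,to_rack(r[:2]/1000)*1000,r[4]-57.1)
delta(-195,0,160,90);print(arm.get_state()["joint_positions"].round(2))
E
```

```text
side [328.83783784 211.85945946] [490.1  47.1 150.2 113.5  56.7] [[-69.94471941  14.77789656]] -0.3999999999999986
side [102.44230769 385.03365385] [754.1 414.7 126.8  50.  124.2] [[382.09759758  -7.21081988]] 67.1
top [271.51363636 237.56363636] [487.1  17.2 108.5  90.   56.4] [[-96.67887671   1.0558401 ]] -0.7000000000000028
top [ 89.2020202  121.39393939] [742.2 431.9  94.3  41.6  46.7] [[390.0752833   12.12325705]] -10.399999999999999
t 5.95 now rack [[-201.4   81.2]] z 142.6 F [-0.3 -0.   0.1]
turn [ 0.01 -0.01 -0.2 ] shift [ -6.4 -81.2 -17.4]
[ 0.19  0.09 -0.19  2.3   0.03  0.75  2.54]
```

View pics/top3.png

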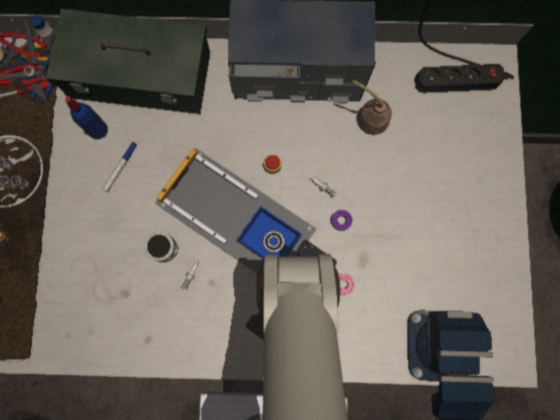

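Bin is now at rack (-97, +1) and -0.7°, which is good. Joint 7 is close to its limit, so I'll turn the tool by half a turn before the rear push.

>>> step_arm([
  {"dr": [0,0,10],"delta_pos": [0,0,0],"claw": 40},
  {"dr": [0,0,10],"delta_pos": [0,0,0],"claw": 40},
  {"dr": [0,0,10],"delta_pos": [0,0,0],"claw": 40},
  {"dr": [0,0,10],"delta_pos": [0,0,0],"claw": 40},
  {"dr": [0,0,10],"delta_pos": [0,0,0],"claw": 40},
  {"dr": [0,0,10],"delta_pos": [0,0,0],"claw": 40},
  {"dr": [0,0,10],"delta_pos": [0,0,0],"claw": 40},
  {"dr": [0,0,10],"delta_pos": [0,0,0],"claw": 40},
  {"dr": [0,0,10],"delta_pos": [0,0,0],"claw": 40},
  {"dr": [0,0,10],"delta_pos": [0,0,0],"claw": 40},
  {"dr": [0,0,10],"delta_pos": [0,0,0],"claw": 40},
  {"dr": [0,0,10],"delta_pos": [0,0,0],"claw": 40},
  {"dr": [0,0,10],"delta_pos": [0,0,0],"claw": 40},
  {"dr": [0,0,10],"delta_pos": [0,0,0],"claw": 40},
  {"dr": [0,0,10],"delta_pos": [0,0,0],"claw": 40},
  {"dr": [0,0,10],"delta_pos": [0,0,0],"claw": 40},
  {"dr": [0,0,10],"delta_pos": [0,0,0],"claw": 40},
  {"dr": [0,0,10],"delta_pos": [0,0,0],"claw": 40},
  {"dr": [0,0,0],"delta_pos": [0,0,0],"claw": 40},
])

```text
clock: 8.32
position: [0.3632, -0.0273, 0.1427]
orientation: [-0.0, 0.879, 0.478, -0.0]
force: [0.3, 0.4, -0.0]
width: 0.436
finger_force: 0.0
```

```bash
python3 - <<'E'
from h import *
delta(-185,1,142,-90);print(arm.get_state()["joint_positions"].round(2))
E
```

```text
t 8.32 now rack [[-201.3   80.9]] z 142.7 F [ 0.3  0.4 -0. ]
turn [-0.    0.   -0.03] shift [16.3 79.9  0.7]
[-0.01  0.08  0.01  2.31 -0.    0.75 -0.57]
```

>>> step_arm([
  {"dr": [0,0,0],"delta_pos": [6,40,0],"claw": 40},
  {"dr": [0,0,0],"delta_pos": [6,40,0],"claw": 40},
  {"dr": [0,0,0],"delta_pos": [0,0,0],"claw": 40},
  {"dr": [0,0,0],"delta_pos": [0,0,0],"claw": 40},
])

```text
clock: 8.82
position: [0.4361, -0.0606, 0.1422]
orientation: [-0.001, 0.878, 0.478, -0.001]
force: [-0.4, -0.8, 0.2]
width: 0.437
finger_force: 0.0
```

```bash
python3 - <<'E'
from h import *
for n in("wrist","top"):
    k=cam(n);im=k[0]
    cv2.imwrite(f"pics/{n}4.png",im[:,:,::-1])
    for c in blobs(mask(im,(105,130,40),(128,255,255)),200)[:2]:
        r=rect(cast(c,.056,k));print(n,c.mean(0),r,to_rack(r[:2]/1000)*1000,r[4]-57.1)
delta(-175,0,22,-90)
E
```

```text
wrist [286.56463878  88.34410646] [489.   16.3 108.3  89.1  57.1] [[-96.40250313  -1.02829465]] 0.0
top [264.6779661  238.28248588] [488.2  18.8 105.3  89.9  57.3] [[-94.73799303   1.00133737]] 0.19999999999999574
top [ 88.63265306 121.        ] [742.2 431.9  94.4  41.6  46.7] [[390.0752833   12.12325705]] -10.399999999999999
t 8.93 now rack [[-189.6    2. ]] z 142.4 F [ 0.7 -0.9  0.5]
turn [-0.08  0.03  0.06] shift [ 14.6   2.  120.4]
```

View pics/wrist4.png

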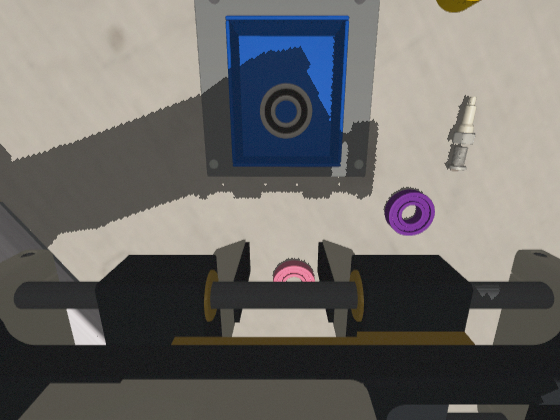

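Wrist view: the bin is square to the deck, with its rim spanning cols 226–348. The bearing is inside at (286,110), and the fingers are behind the bin. Now I'll descend and push.

>>> step_arm([
  {"dr": [0,0,0],"delta_pos": [0,2,45],"claw": 40},
  {"dr": [0,0,0],"delta_pos": [0,0,45],"claw": 40},
  {"dr": [0,0,0],"delta_pos": [0,0,30],"claw": 40},
  {"dr": [0,0,0],"delta_pos": [15,0,0],"claw": 40},
  {"dr": [0,0,0],"delta_pos": [6,0,0],"claw": 40},
  {"dr": [0,0,0],"delta_pos": [4,0,0],"claw": 40},
  {"dr": [0,0,0],"delta_pos": [4,0,0],"claw": 40},
  {"dr": [0,0,0],"delta_pos": [4,0,0],"claw": 40},
  {"dr": [0,0,0],"delta_pos": [5,0,0],"claw": 40},
  {"dr": [0,0,0],"delta_pos": [5,0,0],"claw": 40},
  {"dr": [0,0,0],"delta_pos": [5,0,0],"claw": 40},
  {"dr": [0,0,0],"delta_pos": [5,0,0],"claw": 40},
  {"dr": [0,0,0],"delta_pos": [5,0,0],"claw": 40},
  {"dr": [0,0,0],"delta_pos": [5,0,0],"claw": 40},
  {"dr": [0,0,0],"delta_pos": [5,0,0],"claw": 40},
  {"dr": [0,0,0],"delta_pos": [3,0,0],"claw": 40},
  {"dr": [0,0,0],"delta_pos": [0,0,0],"claw": 40},
])

```text
clock: 11.05
position: [0.4779, -0.0013, 0.0227]
orientation: [-0.0, 0.878, 0.478, 0.001]
force: [-0.1, 0.6, 0.4]
width: 0.437
finger_force: 0.0
```

```bash
cat > m.py <<'E'
from h import *
import sys
for n in("wrist","top","side"):
    k=cam(n);im=k[0]
    cv2.imwrite(f"pics/{n}{sys.argv[1]}.png",im[:,:,::-1])
    for c in blobs(mask(im,(105,130,40),(128,255,255)),200)[:2]:
        r=rect(cast(c,.056,k));q=to_rack(r[:2]/1000)[0]*1000
        if abs(q[0])<200: print(n,c.mean(0),r,q.round(1),(r[4]-57.1).round(1))
delta(30.5,0,22,-90)
E
python3 m.py 5
```

```text
wrist [279.5373444 124.       ] [512.5  54.2 107.1  88.6  57.1] [-51.8  -0.2] 0.0
top [238.17213115 222.7704918 ] [521.5  94.3 104.2  56.8   1.8] [-13.3  14.1] -55.3
side [314.48453608 223.77835052] [512.   80.1 152.5 116.6  56.2] [-30.3  14.3] -0.9
t 11.2 now rack [[-117.5   -1.4]] z 22.7 F [-0.4  0.4  1.1]
turn [ 0.02 -0.06  0.02] shift [148.   -1.4   0.7]
```

View pics/wrist5.png

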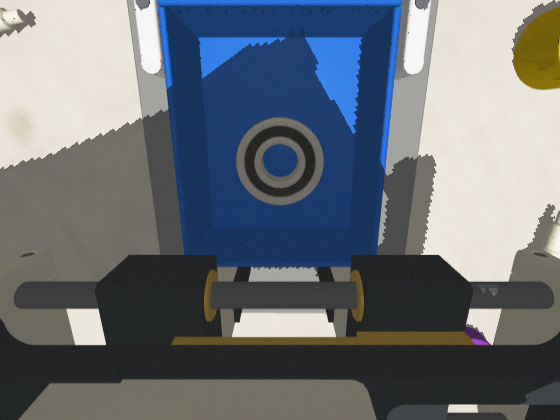

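The bin front is centred between the rail ends (cols 150 and 413, bin 168–394), so I'll keep pushing straight.

>>> step_arm([
  {"dr": [0,0,0],"delta_pos": [4,0,0],"claw": 40},
  {"dr": [0,0,0],"delta_pos": [6,0,0],"claw": 40},
  {"dr": [0,0,0],"delta_pos": [7,0,0],"claw": 40},
  {"dr": [0,0,0],"delta_pos": [7,0,0],"claw": 40},
  {"dr": [0,0,0],"delta_pos": [7,0,0],"claw": 40},
  {"dr": [0,0,0],"delta_pos": [7,0,0],"claw": 40},
  {"dr": [0,0,0],"delta_pos": [7,0,0],"claw": 40},
  {"dr": [0,0,0],"delta_pos": [7,0,0],"claw": 40},
  {"dr": [0,0,0],"delta_pos": [7,0,0],"claw": 40},
  {"dr": [0,0,0],"delta_pos": [5,0,0],"claw": 40},
  {"dr": [0,0,0],"delta_pos": [4,0,0],"claw": 40},
  {"dr": [0,0,0],"delta_pos": [2,0,0],"claw": 40},
  {"dr": [0,0,0],"delta_pos": [0,0,0],"claw": 40},
])

```text
clock: 12.82
position: [0.5156, 0.0568, 0.0227]
orientation: [-0.0, 0.878, 0.478, 0.0]
force: [-0.7, -0.8, -0.6]
width: 0.431
finger_force: 0.3
```

```bash
python3 m.py 6
```

```text
wrist [279.115625   124.23958333] [550.1 112.4 107.1  88.6  57.1] [17.5 -0.1] 0.0
side [289.85148515 244.5049505 ] [548.7 135.2 146.8 115.   56.5] [35.9 13.4] -0.6
t 12.97 now rack [[-47.9  -1.5]] z 22.8 F [-1.4 -0.7  1.2]
turn [ 0.02 -0.04 -0.  ] shift [78.4 -1.5  0.8]
```

>>> step_arm([
  {"dr": [0,0,0],"delta_pos": [4,0,0],"claw": 40},
  {"dr": [0,0,0],"delta_pos": [6,0,0],"claw": 40},
  {"dr": [0,0,0],"delta_pos": [7,0,0],"claw": 40},
  {"dr": [0,0,0],"delta_pos": [7,0,0],"claw": 40},
  {"dr": [0,0,0],"delta_pos": [7,0,0],"claw": 40},
  {"dr": [0,0,0],"delta_pos": [7,0,0],"claw": 40},
  {"dr": [0,0,0],"delta_pos": [7,0,0],"claw": 40},
  {"dr": [0,0,0],"delta_pos": [7,0,0],"claw": 40},
  {"dr": [0,0,0],"delta_pos": [7,0,0],"claw": 40},
  {"dr": [0,0,0],"delta_pos": [5,0,0],"claw": 40},
  {"dr": [0,0,0],"delta_pos": [4,0,0],"claw": 40},
  {"dr": [0,0,0],"delta_pos": [2,0,0],"claw": 40},
  {"dr": [0,0,0],"delta_pos": [0,0,0],"claw": 40},
])

```text
clock: 14.6
position: [0.5537, 0.1156, 0.0227]
orientation: [-0.0, 0.878, 0.478, 0.0]
force: [-0.6, -1.8, 0.9]
width: 0.438
finger_force: 1.2
```

```bash
python3 m.py 7
```

```text
wrist [279.11887383 124.10531804] [588.1 171.2 107.1  88.6  57.1] [87.5 -0.1] 0.0
side [262.5426009  265.51569507] [582.  187.1 129.4 115.4  55.8] [97.5 13.7] -1.3
t 14.75 now rack [[22.1 -1.4]] z 22.7 F [-0.7 -0.8  0.5]
turn [ 0.01 -0.04 -0.  ] shift [ 8.4 -1.4  0.7]
```

Now 1 mm steps, watching the force until the bin touches the stop.

>>> step_arm([
  {"dr": [0,0,0],"delta_pos": [1,0,0],"claw": 40},
  {"dr": [0,0,0],"delta_pos": [1,0,0],"claw": 40},
  {"dr": [0,0,0],"delta_pos": [1,0,0],"claw": 40},
  {"dr": [0,0,0],"delta_pos": [1,0,0],"claw": 40},
  {"dr": [0,0,0],"delta_pos": [1,0,0],"claw": 40},
  {"dr": [0,0,0],"delta_pos": [0,0,0],"claw": 40},
])

```text
clock: 15.5
position: [0.5563, 0.1198, 0.0227]
orientation: [-0.0, 0.878, 0.478, 0.0]
force: [-0.2, -1.2, 1.7]
width: 0.434
finger_force: 1.0
```

>>> step_arm([
  {"dr": [0,0,0],"delta_pos": [1,0,0],"claw": 40},
  {"dr": [0,0,0],"delta_pos": [0,0,0],"claw": 40},
])

```text
clock: 15.75
position: [0.5568, 0.1206, 0.0226]
orientation: [-0.0, 0.878, 0.478, 0.0]
force: [-0.2, -0.4, -0.6]
width: 0.434
finger_force: 0.8
```

```bash
python3 m.py 8
```

```text
wrist [278.92299688 124.11134235] [591.2 176.2 107.1  88.5  57.1] [93.4  0. ] 0.0
side [261.72857143 266.54285714] [583.4 189.7 123.5 114.9  55.8] [100.5  13.9] -1.3
t 15.9 now rack [[28.  -1.4]] z 22.7 F [-1.1 -1.5 -0. ]
turn [ 0.01 -0.03 -0.  ] shift [ 2.5 -1.4  0.7]
```

>>> step_arm([
  {"dr": [0,0,0],"delta_pos": [1,0,0],"claw": 40},
  {"dr": [0,0,0],"delta_pos": [0,0,0],"claw": 40},
])

```text
clock: 16.15
position: [0.5573, 0.1214, 0.0227]
orientation: [-0.0, 0.878, 0.478, 0.0]
force: [-1.1, -1.3, -0.0]
width: 0.435
finger_force: 0.6
```

>>> step_arm([
  {"dr": [0,0,0],"delta_pos": [1,0,0],"claw": 40},
  {"dr": [0,0,0],"delta_pos": [0,0,0],"claw": 40},
])

```text
clock: 16.4
position: [0.5579, 0.1222, 0.0227]
orientation: [-0.0, 0.878, 0.478, 0.0]
force: [-0.5, -0.8, -1.0]
width: 0.435
finger_force: 0.6
```

```bash
python3 m.py 9
```

```text
wrist [278.97705944 124.10740355] [592.3 177.7 107.1  88.6  57.1] [95.2 -0.1] 0.0
side [261.85853659 266.7902439 ] [583.5 190.6 121.2 114.1  56.4] [101.3  14.3] -0.7
t 16.55 now rack [[29.9 -1.4]] z 22.7 F [-0.3 -0.2 -1.4]
turn [ 0.   -0.02 -0.01] shift [ 0.6 -1.4  0.7]
```

No sign of contact yet (forces around 1 N), so I'll go on one step at a time.

>>> step_arm([
  {"dr": [0,0,0],"delta_pos": [1,0,0],"claw": 40},
  {"dr": [0,0,0],"delta_pos": [0,0,0],"claw": 40},
])

```text
clock: 16.8
position: [0.5579, 0.1222, 0.0227]
orientation: [0.0, 0.879, 0.478, -0.001]
force: [-3.2, -2.7, 2.5]
width: 0.436
finger_force: 2.0
```

>>> step_arm([
  {"dr": [0,0,0],"delta_pos": [0.5,0,0],"claw": 40},
  {"dr": [0,0,0],"delta_pos": [0,0,0],"claw": 40},
])

```text
clock: 17.05
position: [0.5579, 0.1222, 0.0227]
orientation: [0.0, 0.879, 0.478, -0.001]
force: [-3.3, -4.4, 4.1]
width: 0.436
finger_force: 2.8
```

The TCP stalled and the force rose, so the bin is against the stop. Backing out along the lane, then up.

>>> step_arm([
  {"dr": [0,0,0],"delta_pos": [-3,0,0],"claw": 40},
  {"dr": [0,0,0],"delta_pos": [-10,0,0],"claw": 40},
  {"dr": [0,0,0],"delta_pos": [-30,0,0],"claw": 40},
  {"dr": [0,0,0],"delta_pos": [-45,0,0],"claw": 40},
  {"dr": [0,0,0],"delta_pos": [-45,0,0],"claw": 40},
  {"dr": [0,0,0],"delta_pos": [-30,0,-40],"claw": 40},
  {"dr": [0,0,0],"delta_pos": [0,0,-50],"claw": 40},
  {"dr": [0,0,0],"delta_pos": [0,0,-30],"claw": 40},
  {"dr": [0,0,0],"delta_pos": [0,0,0],"claw": 40},
  {"dr": [0,0,0],"delta_pos": [0,0,0],"claw": 40},
])

```text
clock: 18.3
position: [0.4695, -0.0136, 0.1422]
orientation: [-0.0, 0.878, 0.478, -0.0]
force: [-0.8, -0.3, -0.8]
width: 0.438
finger_force: 0.0
```

```bash
python3 m.py 10; python3 -c "
import cv2;cv2.imwrite('pics/c10.png',cv2.resize(cv2.imread('pics/top10.png')[130:300,130:390],None,fx=3,fy=3))"
```

```text
top [194.         186.03902439] [588.  174.6 112.5  89.3  57.3] [90.3  1.8] 0.2
side [261.90243902 266.75609756] [583.5 190.8 121.8 111.7  57.1] [101.4  14.4] 0.0
t 18.45 now rack [[-132.4   -0.5]] z 141.4 F [-0.7 -0.1  0.4]
turn [-0.12  0.08 -0.  ] shift [162.9  -0.5 119.4]
```

View pics/c10.png

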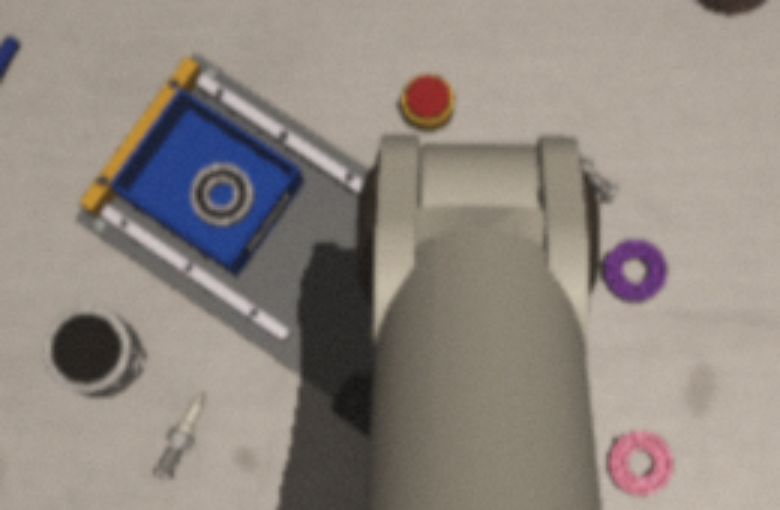

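The crop shows the bin flush against the stop at (150,150) and centred between the rails. The bearing is inside at (221,194), the fingers are clear, and the bystanders in view look unmoved.

```bash
python3 -c "
from bench import arm
print(arm.close_job())"
```

```text
the job is handed in; nothing more can be done
None
```

The bin sits squarely against the yellow back stop, centred in the lane with the bearing inside and the fingers clear; I handed the job in at about 18.5 s, and no verdict came back.

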